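Test the hand brake of the loaded workshop trolley

TASK

Before the trolley is wheeled off, test its hand brake: with the backs of your fingers press the long brake lever in towards the push bar until it comes up firm, short of the bar, keep a firm push on it for two seconds without forcing it, then let it spring right back out and take the hand clear. Do not grip the lever, do not touch the push bar, its frame or the crate, and leave the short castor-lock lever, the tools and the other things as they are.

Things in the scene. Friction and masses are not known exactly. Their poses are not given: they have to be found in the camera images.
- brake_lever (a joint): turn of the brake lever about its upright pivot, rad: 0 at rest (sprung out from the push bar), growing as it is pressed in towards the bar. It comes up firm at a stop at 0.22 rad, with about 17 mm left between lever and bar. A return spring pushes back with 1.5 N at the press point at rest, 2.7 N at the stop; a firm push is 8 to 15 N
- brake_pad (a point): place to press: on the outer face (away from the bar, crate's side) of the long brake lever's aluminium blade, 117 mm from the pivot, 42 mm short of its 18 mm ball end. Blade 142 mm long, 10 mm thick, 22 mm high (11 mm above and below this point), swinging horizontally. The point goes 25 mm towards the bar from rest to stop. Free space below and outside the lever
- brake_hinge (a point): the brake lever's pivot, on its upright axis, at the height of the middle of the blade; a 12 mm torque shaft goes straight down from it to the trolley's deck
- brake_mount: 42 mm steel clamp that carries the brake lever, on the left or the right half of the push bar. Origin on the bar's axis; y along the bar, z up, x from the bar to the lever and crate. The pivot is at x = 45 mm; from it the blade runs towards +y, about along the bar, leaning 0.156 rad outwards (+x) at rest
- trolley: platform trolley parked end-on beyond the bench: blue push frame of 30 mm tube at the robot's end, a plywood crate as load. Origin below the push bar's middle at bench-top height; x from bar to crate, y along the bar. Bar axis at z = 160 mm, straight for 255 mm either side; crate from x = 186 mm, top at z = -60 mm, things on it up to 100 mm
- lock_knob (a point): black 22 mm ball knob of the short castor-lock lever, 50 mm from its own pivot, 6 mm above the bar's axis, on a clamp like the brake's on the other half of the bar. It stays as it is
- drill_bench: red cordless drill standing on its battery on the bench, 250 mm long with its bit, 75 wide, 206 high; a bystander, origin at the centre of its underside (the battery)

How it is judged:
By the outcome, as a careful person would: the job done as asked, in the order asked, and still so for the second after the job is handed in, with the robot touching nothing.
It also fails if it takes over 43 s, if anything falls off the work surface, if the arm or the gripper's body presses on something with over 40 N, if the wrist force passes 120 N, or if a joint passes its speed limit or range.

ROBOT

A 7-joint arm with a two-finger parallel gripper is mounted at the origin on the work surface. World frame = base frame: x ahead of the robot, y to its left, z up, the work surface at z = 0. Lengths are in m, angles in rad, forces in N, time in s.
With the tool pointing down it reaches from about 0.425 to 0.875 m from the base axis. Payload 8.4 kg.
Tool frame: the origin (TCP) lies midway between the tips of the shut fingers; the grasp point (between the pads) lies 19 mm behind it; z points along the fingers, y is the line along which they close (so a half turn about z gives the same grasp; the last joint's range is limited). The gripper opens to 85 mm and grips with 20 to 120 N. Pads are 22 mm wide; open, the fingers measure 114 mm over their backs; the gripper's body (76 mm by 85 mm) begins 54 mm behind the grasp point. The pads swing forward as they close: fully open they stand 13 mm farther back than shut.
Start: joints at [-1.392, 0.333, 0.04, 1.465, -0.013, 1.343, -0.059], TCP at [0.178, 0.625, 0.231] pointing down, gripper open.
Joint ranges: [-2.58, 2.58], [-0.38, 2.09], [-1.3, 1.39], [0.25, 2.4], [-1.5, 4.64], [0.08, 2.09], [-2.65, 2.65]. Speed limits (rad/s): [2.22, 2.22, 2.79, 2.79, 3.14, 3.14, 3.14].

INTERFACE

Orientations are given as a unit quaternion [w, x, y, z].
In Python, from plant import state, snapshot, get_calibration, finish_job, recognise, trace, tip_of gives the robot as it stands. The module is installed in compiled form; this text tells all that it offers.
- The arm moves only by the tool apply_moves, never from a script. Its argument "plan" is one flat list of numbers, 4 for each row, row after row: the shift along the tool's x, y, z in cm, then the turn about the tool's z in degrees. In form: [dx, dy, dz, twist, dx, dy, dz, twist, ...]. A call has 1 to 20 rows; each row is the pose to reach, as a shift and turn from the pose commanded when the call began, along the tool's axes at that moment; what a row does not reach only later rows make up. A row lasts 1/8 s, in which the tool goes at most 62.5 mm and 10.7 degrees, less where a joint would pass 70% of its speed; a pose out of reach is approached as far as the arm can. A call with a gripper value outside its range is refused whole. "grip" is the finger opening in cm, from 0 to 8.54, set as the call begins (left out, the last holds). The fingers move at their own pace and stop on an object; "squeeze" is the grip in N (left out, the last holds). Time passes only in rows, so rows that repeat a pose let the fingers close. It gives the time, the measured TCP pose, the force, the opening and the grip force at its end, in the units of the state.
- state(): the state, without advancing time (a new reading comes with each control period).
- snapshot(name): name is "scene" or "top" or "wrist"; returns the picture (420x560x3 uint8, red, green, blue); there is no depth.
- get_calibration(name): a dict with "fovy" (degrees; the focal length in pixels is half the picture's height over the tangent of half this angle, whatever the lens; pixels are square), "cx", "cy" (the principal point, pixels), "rvec" (rotation vector, rad) and "tvec" (3), from world to camera coordinates, as OpenCV has them. Camera axes: x right, y down, z forward; pixel columns grow to the right and rows downward; lengths in m; the calibration is good to about 2 mm. The wrist camera is an equidistant fisheye: a pixel r from the principal point sees the ray r / f radians off the axis. A picture is of the moment at which its call begins: read the wrist's pose just before it. get_calibration takes no time and is no camera call; for the wrist camera it gives the pose at the moment of the call.
- finish_job(): hands the job in; it is judged then, once.
Trained networks look in the newest picture that a camera, given by its name, has taken for a name from the list of things; names that differ only in an ending like _2 or _b are one class to them, and where a whole thing is asked for, a point or a joint stands for the part that bears it (a point fixed in the world has none). Each returns a list of dicts, best first, with "score" (0 to 1); they miss things now and then, are a little off and sometimes report something else, mostly with a low value. They report only what shows in the picture. A call takes as long as a camera call.
- recognise(camera, query): "extent" ([left, top, width, height] as shares, 0 to 1, of the picture: columns of its width, rows of its height, round what is visible of it).
- trace(camera, query): "region" (420x560 bool, what is visible of it) and "extent" ([left, top, width, height] as shares, 0 to 1, of the picture: columns of its width, rows of its height, round what is visible of it).
- tip_of(camera, query): "location" ([column, row] as shares, 0 to 1, of the picture: columns of its width, rows of its height: a listed point, or the origin of a listed thing).
The state is a dict: "time": time; "q": joint angles; "dq": joint speeds; "tau": joint torques, N m; "tcp_pos": TCP position; "ee_rot": TCP orientation; "contact_force": force on the tool from outside, world axes, zero at the start; "torque": the same for the moment, N m; "gripper_width": opening from 0.0 (shut) to 1.0 (fully open); "grip_force": force on a finger pad.
Only numpy, scipy, OpenCV 4.12 (cv2) and the standard library are available. Lean on these libraries where they do the work, as an engineer would, in place of code of your own. Each camera call takes 0.05 s, during which the arm holds its last target. There are 200 camera calls.

## Working session

There is one attempt and no reset: what is moved stays moved. The work goes in short steps, Python scripts to look and compute and a tool call to move; the robot and the scene stay as the last step left them, time stands still between calls to the robot, and variables do not carry over. Pictures are saved under pics/ and viewed, at most 10 in all, crops included, and the job is handed in when it is done.

Besides the shell and the picture viewer there is one more tool, called after "Call:" by a JSON object that holds its "name" and its "arguments", one argument or row to a line. apply_moves: Moves the arm, as the interface text tells. Its arguments: {"type":"object","properties":{"plan":{"type":"array","items":{"type":"number"}},"grip":{"type":"number"},"squeeze":{"type":"number"}},"required":["plan"]}

```bash
mkdir -p pics; cat > h.py <<'E'
import numpy as np, cv2
from plant import *
def cal(n):
    c=get_calibration(n); R=cv2.Rodrigues(np.array(c['rvec'],float))[0]; t=np.array(c['tvec'],float).ravel()
    f=210/np.tan(np.radians(c['fovy'])/2); return c,R,t,f
def ray(n,loc,C=None):
    c,R,t,f=C or cal(n); u=np.array([loc[0]*560-c['cx'],loc[1]*420-c['cy']])
    if n=='wrist':
        r=np.hypot(*u); th=r/f; d=np.array([*(u/max(r,1e-9)*np.sin(th)),np.cos(th)])
    else: d=np.array([*(u/f),1.]); d/=np.linalg.norm(d)
    return -R.T@t, R.T@d
def proj(n,P,C=None):
    c,R,t,f=C or cal(n); p=R@np.array(P)+t
    if n=='wrist':
        r=np.hypot(p[0],p[1]); th=np.arctan2(r,p[2]); u=p[:2]/max(r,1e-9)*th*f
    else: u=p[:2]/p[2]*f
    return u+[c['cx'],c['cy']]
def tri(rs):
    A=sum(np.eye(3)-np.outer(d,d) for o,d in rs); b=sum((np.eye(3)-np.outer(d,d))@o for o,d in rs)
    X=np.linalg.solve(A,b); return X,[np.linalg.norm(np.cross(d,X-o))*1000 for o,d in rs]
def save(n,im): cv2.imwrite('pics/'+n+'.png',im[:,:,::-1])
E
cat > a.py <<'E'
from h import *
np.set_printoptions(precision=4,suppress=True)
s=state(); print(s['time'],s['tcp_pos'],s['ee_rot'],s['contact_force'])
ims=[]; L={}
for n in ['scene','top','wrist']:
    C=cal(n); im=snapshot(n); save('a_'+n,im)
    print(n,'cam',-C[1].T@C[2])
    for q in ['brake_pad','brake_hinge','brake_mount','lock_knob','trolley','drill_bench']:
        r=tip_of(n,q)
        for d in r[:2]:
            print(n,q,round(d['score'],2),np.array(d['location'])*[560,420])
        if r: L.setdefault(q,[]).append(ray(n,r[0]['location'],C))
for q in L:
    if len(L[q])>1: print(q,*tri(L[q]))
E
python3 a.py
```

```text
0.0 [0.1782 0.6246 0.2304] [-0.0001  0.1385  0.9904 -0.0008] [-0.4881  0.4321  0.0757]
scene cam [0.6849 0.4374 0.8129]
scene brake_pad 0.94 [239.4   266.406]
scene brake_hinge 0.64 [223.216 209.79 ]
scene brake_mount 0.55 [243.712 196.392]
scene lock_knob 0.85 [149.016 138.096]
scene trolley 0.73 [233.408 217.518]
scene drill_bench 0.57 [390.88  310.884]
top cam [0.3724 0.0256 1.0468]
top brake_pad 0.97 [231.616 150.108]
top brake_hinge 0.86 [280.28 159.6 ]
top brake_mount 0.64 [285.488 180.096]
top lock_knob 0.66 [381.08  125.412]
top trolley 0.66 [310.408 186.102]
top trolley 0.6 [383.488 126.798]
top drill_bench 0.78 [177.8   260.694]
wrist cam [0.1093 0.6447 0.3736]
brake_pad [0.6067 0.1201 0.1506] [np.float64(1.102208262854638), np.float64(1.1022082628546501)]
brake_hinge [0.5861 0.0091 0.1611] [np.float64(2.4850422315537726), np.float64(2.4850422315536855)]
brake_mount [ 0.5401 -0.0025  0.16  ] [np.float64(2.3652289362924273), np.float64(2.3652289362923007)]
lock_knob [ 0.659  -0.2122  0.1744] [np.float64(0.052365678249079554), np.float64(0.052365678249158124)]
trolley [ 0.5519 -0.0707 -0.0017] [np.float64(0.89880737805467), np.float64(0.8988073780546846)]
drill_bench [ 0.358   0.2691 -0.0022] [np.float64(0.9891495978184954), np.float64(0.9891495978185455)]
```

View pictures.

View pics/a_scene.png

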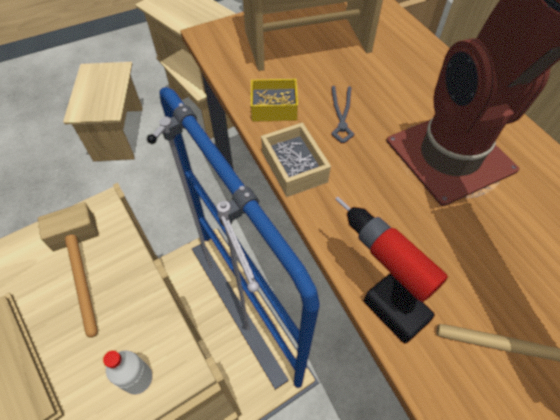

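View pics/a_top.png

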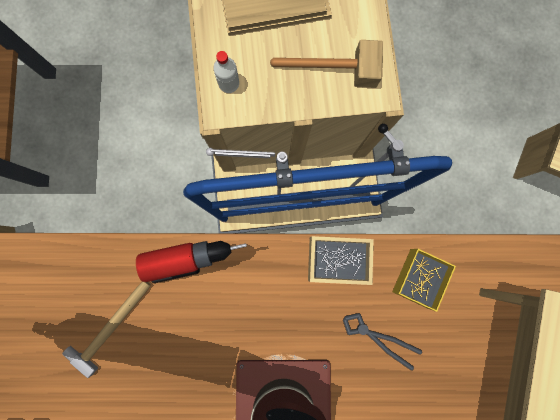

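```bash
cat > b.py <<'E'
from h import *
np.set_printoptions(precision=4,suppress=True)
def at(n,px,z=.16):
    o,d=ray(n,np.array(px)/[560,420]); return (o+d*(z-o[2])/d[2])[:2]
for n,P in {'top':dict(ball=(210,152),hinge=(282,157),pad=(231.6,150.1),hinge2=(280.3,159.6),mount=(285.5,180.1)),'scene':dict(ball=(252,287),hinge=(224,207),pad=(239.4,266.4),hinge2=(223.2,209.8))}.items():
    for k,p in P.items(): print(n,k,at(n,p))
for n in ['top','scene']:
    im=cv2.imread(f'pics/a_{n}.png'); h=cv2.cvtColor(im,cv2.COLOR_BGR2HSV)
    m=(h[:,:,0]>105)&(h[:,:,0]<125)&(h[:,:,1]>120)
    # topmost surface seen edge: project bar edges
    if n=='top':
        pts=[]
        for c in list(range(225,270,5))+list(range(305,380,5))+[415,425]:
            r=np.where(m[:,c])[0]; 
            if len(r)==0: continue
            e=r[0]; k=e
            while m[k+1,c] : k+=1
            pts.append((c,(e+k)/2)); print(c,e,k,end='; ')
        W=np.array([at('top',p) for p in pts]); f=np.polyfit(W[:,1],W[:,0],1); print('\nbar x=a*y+b',f,'yaw',np.arctan(-f[0]),(W[:,0]-np.polyval(f,W[:,1]))*1000)
im=cv2.imread('pics/a_top.png')[130:210,190:310]; a=cv2.resize(im,None,fx=6,fy=6,interpolation=cv2.INTER_CUBIC)
cv2.imwrite('pics/crop1.png',a)
im=cv2.imread('pics/a_scene.png')[180:310,190:320]; a=cv2.resize(im,None,fx=4.5,fy=4.5,interpolation=cv2.INTER_CUBIC)
cv2.imwrite('pics/crop2.png',a)
E
python3 b.py
```

```text
top ball [0.6006 0.1664]
top hinge [0.5901 0.0065]
top pad [0.6052 0.1186]
top hinge2 [0.5842 0.0103]
top mount [ 0.5381 -0.0013]
scene ball [0.6032 0.1687]
scene hinge [0.5843 0.0017]
scene pad [0.6069 0.1253]
scene hinge2 [0.588  0.0068]
225 178 190; 230 178 189; 235 177 188; 240 176 188; 245 176 187; 250 175 187; 255 175 186; 260 174 186; 265 174 185; 305 170 181; 310 169 180; 315 169 180; 320 168 179; 325 168 179; 330 167 178; 335 166 178; 340 166 177; 345 165 177; 350 165 176; 355 164 176; 360 164 176; 365 163 175; 370 163 174; 375 162 174; 415 158 170; 425 157 180; 
bar x=a*y+b [-0.1028  0.5441] yaw 0.10248245091376626 [ -1.7104  -1.6773  -0.526   -0.4925  -0.4591  -0.4256  -0.3921  -0.3587
  -0.3251  -0.0564   1.1005   0.011    1.1685   0.0785   1.2366   1.2707
   1.3048   1.3389   1.373    1.4072   0.3151   1.4756   1.5098   1.544
   1.8185 -10.5296]
```

View pics/crop1.png

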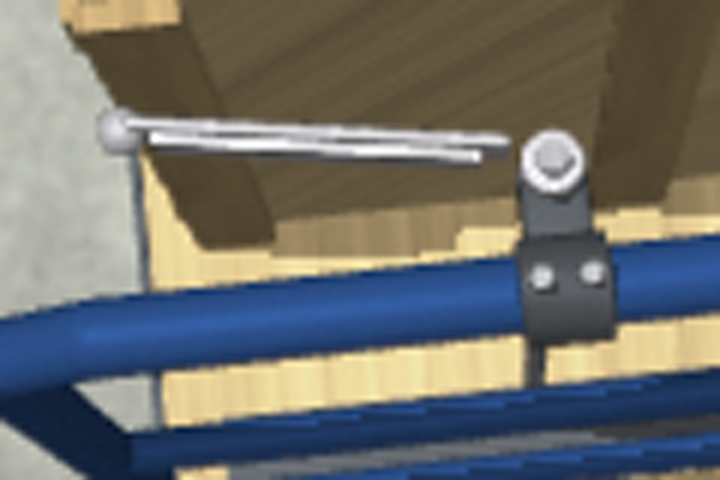

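View pics/crop2.png

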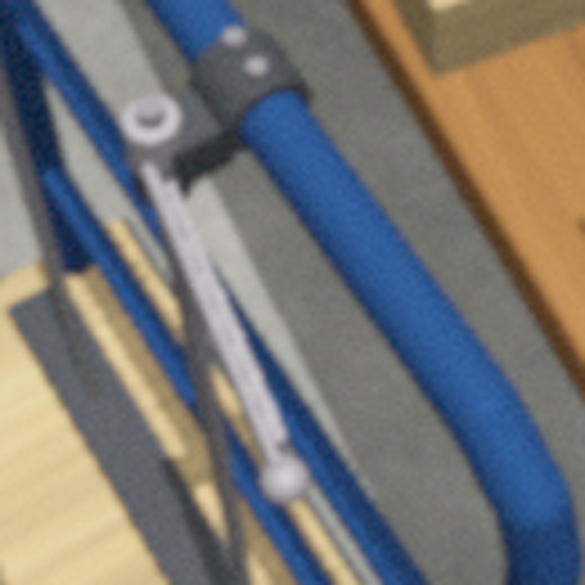

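The blade runs left from a hinge at about (0.588, 0.006), and the pad is near (0.60, 0.12, 0.155). In the top view the hinge is at about (282,157) and the ball at (210,152). The crate side of the lever is clear. I'm moving above its outer side with the fingers shut.

Call:
{"name": "apply_moves", "arguments": {
  "plan": [0, 0, -3, 0, -4.3, -2.5, -3, 4.6, -8.6, -5, -3, 9.1, -13, -7.5, -3, 13.7, -17.3, -9.9, -3, 18.3, -21.6, -12.4, -3, 22.9, -25.9, -14.9, -3, 27.4, -30.2, -17.4, -3, 32, -34.6, -19.9, -3, 36.6, -38.9, -22.4, -3, 41.1, -43.2, -24.9, -3, 45.7, -47.5, -27.3, -3, 50.3, -51.9, -29.8, -3, 54.9, -56.2, -32.3, -3, 59.4, -60.5, -34.8, -3, 64, -60.5, -34.8, -3, 64, -60.5, -34.8, -3, 64, -60.5, -34.8, -3, 64],
  "grip": 0
}}

```text
time: 3.3
tcp_pos: [0.664, 0.1262, 0.2614]
ee_rot: [-0.0, 0.641, 0.767, 0.0]
contact_force: [0.4, 0.4, 1.2]
gripper_width: 0.001
grip_force: 0.0
```

```bash
cat > c.py <<'E'
from h import *
import sys
np.set_printoptions(precision=4,suppress=True)
L={}
for n in ['wrist','top','scene']:
    C=cal(n); im=snapshot(n); save(sys.argv[1]+n,im)
    for q in ['brake_pad','brake_hinge','brake_lever']:
        r=tip_of(n,q)
        for d in r[:1]: print(n,q,round(d['score'],2),np.array(d['location'])*[560,420]); L.setdefault(q,[]).append(ray(n,d['location'],C))
for q in L:
    print(q,*tri(L[q])) if len(L[q])>1 else 0
    for o,d in L[q]: print('  at z.155',(o+d*(.155-o[2])/d[2])[:2])
print(proj('wrist',state()['tcp_pos']))
E
python3 c.py b_
```

```text
wrist brake_pad 0.85 [205.576 200.802]
wrist brake_hinge 0.4 [131.824 314.496]Traceback (most recent call last):
  File "c.py", line 8, in <module>
    r=tip_of(n,q)
ValueError: it knows: brake_hinge, brake_mount, brake_pad, drill_bench, lock_knob, trolley
```

View pics/b_wrist.png

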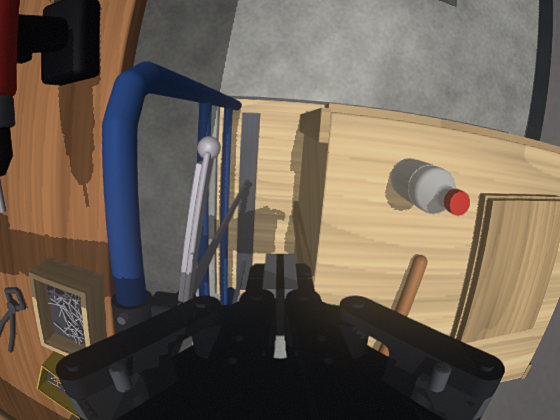

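```bash
cat > d.py <<'E'
from h import *
np.set_printoptions(precision=4,suppress=True)
R={'ball':dict(wrist=(208,147),top=(209.5,151.5),scene=(252.5,287)),'pad':dict(wrist=(205.6,200.8),top=(231.6,150.1),scene=(239.4,266.4)),'blade mid':dict(wrist=(190,240))}
for k,v in R.items():
    rs=[ray(n,np.array(p)/[560,420]) for n,p in v.items()]
    if len(rs)>1: print(k,*tri(rs))
    for o,d in rs: print('  z.155',(o+d*(.155-o[2])/d[2])[:2])
# candidate ball for hinge/pad model
for P in [(.600,.123,.155),(.605,.122,.155),(.588,.006,.155),(.598,.165,.155)]: print(P,proj('wrist',P),proj('top',P),proj('scene',P))
print(state()['tcp_pos'],proj('wrist',state()['tcp_pos']))
E
python3 d.py
```

```text
ball [0.6016 0.1678 0.1589] [np.float64(1.2241184946300883), np.float64(0.39394425042145204), np.float64(1.01194274392842)]
  z.155 [0.5998 0.1667]
  z.155 [0.603  0.1684]
  z.155 [0.6018 0.167 ]
pad [0.6054 0.1213 0.1525] [np.float64(2.845637920610198), np.float64(2.5966866286010393), np.float64(0.7691094920043899)]
  z.155 [0.6035 0.1236]
  z.155 [0.6065 0.1191]
  z.155 [0.6063 0.1229]
  z.155 [0.5937 0.0874]
(0.6, 0.123, 0.155) [201.3946 200.7648] [229.8137 152.9335] [242.815  264.9565]
(0.605, 0.122, 0.155) [207.2249 202.9791] [230.295  150.7461] [239.8972 265.6576]
(0.588, 0.006, 0.155) [179.2275 316.9465] [282.1827 158.4535] [223.3409 210.9769]
(0.598, 0.165, 0.155) [205.5227 148.7573] [210.9594 153.7167] [254.0831 285.0234]
[0.6642 0.1256 0.2616] [281.1615 271.3125]
```

Triangulation puts the ball at (0.602, 0.168, 0.159), so the pad face is near (0.604, 0.125) and the blade at about z 0.158. I'm lowering outside the lever, then closing to about 1 cm.

Call:
{"name": "apply_moves", "arguments": {
  "plan": [0.5, 0, 3, 0, 1, 0, 6, 0, 1, 0, 9, 0, 1, 0, 11.5, 0, 1, 0, 12.9, 0, 1, 0, 12.9, 0, 1, -1, 12.9, 0, 1, -2, 12.9, 0, 1, -2.8, 12.9, 0, 1, -3.2, 12.9, 0, 1, -3.2, 12.9, 0, 1, -3.2, 12.9, 0]
}}

```text
time: 4.95
tcp_pos: [0.6315, 0.1288, 0.1324]
ee_rot: [0.0, 0.642, 0.767, 0.0]
contact_force: [-0.1, -0.0, 0.0]
gripper_width: 0.001
grip_force: 0.0
```

```bash
cat > e.py <<'E'
from h import *
import sys
np.set_printoptions(precision=4,suppress=True)
s=state(); print(s['time'],s['tcp_pos'],s['contact_force'],s['torque'])
save('c_wrist',snapshot('wrist')); im=snapshot('scene'); save('c_scene',im)
E
python3 e.py
```

```text
4.95 [0.6315 0.1288 0.1324] [-0.0557 -0.0209  0.0041] [ 0.006   0.0085 -0.0024]
```

View pics/c_wrist.png

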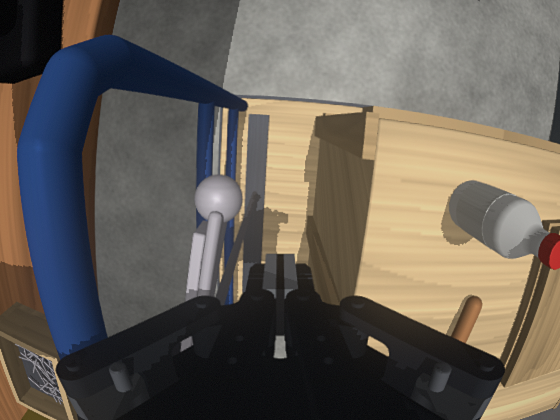

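Call:
{"name": "apply_moves", "arguments": {
  "plan": [0, -0.4, 0, 0, 0, -0.8, 0, 0, 0, -1.2, 0, 0, 0, -1.5, 0, 0, 0, -1.7, 0, 0, 0, -1.7, 0, 0]
}}

```text
time: 5.8
tcp_pos: [0.6148, 0.1261, 0.1327]
ee_rot: [0.0, 0.642, 0.767, 0.0]
contact_force: [1.7, 2.6, 2.4]
gripper_width: 0.001
grip_force: 1.4
```

```bash
python3 -c "
from h import *
np.set_printoptions(precision=4,suppress=True)
s=state(); print(s['time'],s['tcp_pos'],s['contact_force'],s['torque'])"
```

```text
5.8 [0.6148 0.1261 0.1327] [1.7405 2.6065 2.3815] [ 0.3229 -0.3052 -0.0472]
```

Call:
{"name": "apply_moves", "arguments": {
  "plan": [0, 0, 0, 0, 0, 0, 0, 0]
}}

```text
time: 6.05
tcp_pos: [0.6149, 0.126, 0.1325]
ee_rot: [0.0, 0.642, 0.767, 0.0]
contact_force: [2.1, 2.1, 3.5]
gripper_width: -0.002
grip_force: 1.9
```

```bash
python3 -c "
from h import *
np.set_printoptions(precision=4,suppress=True)
s=state(); print(s['time'],s['tcp_pos'],s['contact_force'],s['torque'])
save('d_wrist',snapshot('wrist')); save('d_scene',snapshot('scene'))
a=cv2.imread('pics/d_scene.png')[130:330,150:350]; b=cv2.imread('pics/d_wrist.png')[100:380,80:400]
cv2.imwrite('pics/d.png',np.hstack([cv2.resize(a,(400,400),interpolation=2),cv2.resize(b,(400,400),interpolation=2)]))
"
```

```text
6.05 [0.6149 0.126  0.1325] [2.1164 2.0832 3.4581] [ 0.4793 -0.3232 -0.0284]
```

View pics/d.png

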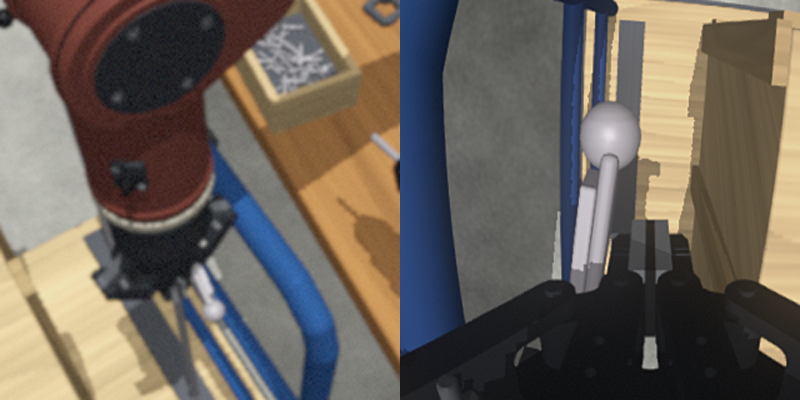

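The force reading has an upward part (z 3.5 N), so the sloping knuckle is probably sitting on the blade's top edge. I'm backing out, raising the hand 11 mm so the flat finger back makes contact, and coming in again.

Call:
{"name": "apply_moves", "arguments": {
  "plan": [0, 0.8, 0, 0, 0, 1.4, 0, 0, 0, 1.4, -0.6, 0, 0, 1.4, -1.1, 0, 0, 1.4, -1.1, 0, 0, 1.4, -1.1, 0]
}}

```text
time: 6.9
tcp_pos: [0.6283, 0.1282, 0.1434]
ee_rot: [-0.0, 0.642, 0.767, 0.0]
contact_force: [-0.4, -1.2, -0.4]
gripper_width: -0.002
grip_force: 0.0
```

Call:
{"name": "apply_moves", "arguments": {
  "plan": [0, -0.4, 0, 0, 0, -0.8, 0, 0, 0, -1.2, 0, 0, 0, -1.4, 0, 0, 0, -1.5, 0, 0, 0, -1.5, 0, 0, 0, -1.5, 0, 0]
}}

```text
time: 7.78
tcp_pos: [0.6138, 0.1256, 0.1434]
ee_rot: [0.0, 0.642, 0.767, 0.0]
contact_force: [1.4, 0.9, 0.9]
gripper_width: 0.0
grip_force: 0.9
```

```bash
cat > s.py <<'E'
from h import *
np.set_printoptions(precision=4,suppress=True)
s=state(); print(s['time'],s['tcp_pos'],s['contact_force'],s['torque'])
E
python3 s.py
```

```text
7.775 [0.6138 0.1256 0.1434] [1.4429 0.937  0.9323] [ 0.2691 -0.3518 -0.0492]
```

Call:
{"name": "apply_moves", "arguments": {
  "plan": [0, -0.3, 0, 0, 0.05, -0.6, 0, 0, 0.1, -0.9, 0, 0, 0.1, -1.2, 0, 0, 0.15, -1.4, 0, 0, 0.15, -1.4, 0, 0]
}}

```text
time: 8.52
tcp_pos: [0.5995, 0.1245, 0.1433]
ee_rot: [0.0, 0.642, 0.766, -0.0]
contact_force: [3.1, 2.1, -0.6]
gripper_width: 0.001
grip_force: 1.2
```

```bash
python3 s.py
```

```text
8.525 [0.5995 0.1245 0.1433] [ 3.1241  2.1495 -0.572 ] [ 0.2469 -0.4846 -0.0469]
```

Still on the spring, so I'm advancing in small steps.

Call:
{"name": "apply_moves", "arguments": {
  "plan": [0, -0.15, 0, 0, 0.05, -0.3, 0, 0, 0.05, -0.4, 0, 0, 0.05, -0.4, 0, 0]
}}

```text
time: 9.02
tcp_pos: [0.5955, 0.1243, 0.1433]
ee_rot: [0.0, 0.642, 0.766, -0.0]
contact_force: [2.6, 1.3, -0.5]
gripper_width: -0.001
grip_force: 1.3
```

```bash
python3 s.py
```

```text
9.025 [0.5955 0.1243 0.1433] [ 2.5577  1.3496 -0.4681] [ 0.3    -0.4661  0.0306]
```

Call:
{"name": "apply_moves", "arguments": {
  "plan": [0, -0.1, 0, 0, 0, -0.2, 0, 0, 0, -0.2, 0, 0]
}}

```text
time: 9.4
tcp_pos: [0.5935, 0.1242, 0.1433]
ee_rot: [-0.0, 0.642, 0.767, 0.0]
contact_force: [1.9, 3.1, -0.8]
gripper_width: 0.004
grip_force: 1.4
```

Call:
{"name": "apply_moves", "arguments": {
  "plan": [0, -0.1, 0, 0, 0, -0.1, 0, 0, 0, -0.1, 0, 0]
}}

```text
time: 9.78
tcp_pos: [0.5926, 0.1239, 0.1433]
ee_rot: [0.0, 0.642, 0.767, 0.0]
contact_force: [2.2, 2.2, 0.1]
gripper_width: 0.001
grip_force: 1.4
```

Call:
{"name": "apply_moves", "arguments": {
  "plan": [0, -0.1, 0, 0, 0, -0.1, 0, 0, 0, -0.1, 0, 0]
}}

```text
time: 10.15
tcp_pos: [0.592, 0.1238, 0.1434]
ee_rot: [0.0, 0.642, 0.767, 0.0]
contact_force: [4.6, 3.6, -1.3]
gripper_width: -0.004
grip_force: 2.5
```

Call:
{"name": "apply_moves", "arguments": {
  "plan": [0, -0.05, 0, 0, 0, -0.1, 0, 0, 0, -0.1, 0, 0]
}}

```text
time: 10.52
tcp_pos: [0.5919, 0.1238, 0.1435]
ee_rot: [0.001, 0.642, 0.767, 0.001]
contact_force: [8.9, 4.4, -4.6]
gripper_width: 0.0
grip_force: 4.8
```

The lever is on its stop at about 9 N. I'm adding a little and holding.

Call:
{"name": "apply_moves", "arguments": {
  "plan": [0, -0.05, 0, 0, 0, -0.05, 0, 0, 0, -0.05, 0, 0, 0, -0.05, 0, 0]
}}

```text
time: 11.02
tcp_pos: [0.5919, 0.1238, 0.1436]
ee_rot: [0.001, 0.642, 0.767, 0.001]
contact_force: [11.4, 5.0, -6.8]
gripper_width: 0.005
grip_force: 6.0
```

```bash
python3 s.py
```

```text
11.025 [0.5919 0.1238 0.1436] [11.4132  4.9553 -6.8402] [ 0.8928 -2.3638 -0.0317]
```

Call:
{"name": "apply_moves", "arguments": {
  "plan": [0, 0, 0, 0, 0, 0, 0, 0, 0, 0, 0, 0, 0, 0, 0, 0, 0, 0, 0, 0, 0, 0, 0, 0, 0, 0, 0, 0, 0, 0, 0, 0, 0, 0, 0, 0, 0, 0, 0, 0, 0, 0, 0, 0, 0, 0, 0, 0, 0, 0, 0, 0, 0, 0, 0, 0, 0, 0, 0, 0, 0, 0, 0, 0, 0, 0, 0, 0, 0, 0, 0, 0, 0, 0, 0, 0]
}}

```text
time: 13.4
tcp_pos: [0.5919, 0.1238, 0.1436]
ee_rot: [0.001, 0.642, 0.767, 0.001]
contact_force: [10.5, 5.2, -5.9]
gripper_width: 0.003
grip_force: 6.0
```

```bash
python3 s.py
```

```text
13.4 [0.5919 0.1238 0.1436] [10.4913  5.1807 -5.8685] [ 0.9181 -2.4247 -0.0184]
```

It held about 11 N for over 2.4 s. Now I'm letting the lever spring back gently and taking the hand clear.

Call:
{"name": "apply_moves", "arguments": {
  "plan": [0, 0.3, 0, 0, 0, 0.7, 0, 0, 0, 1.1, 0, 0, 0, 1.5, 0, 0, 0, 1.9, 0, 0, 0, 2.3, 0, 0, 0, 2.7, 0, 0, 0, 3.2, 0, 0, 0, 4, 0, 0, 0, 5, 0, 0, 0, 6, 0, 0, 0, 7, -1, 0, 0, 7, -4, 0, 0, 7, -8, 0, 0, 7, -12, 0, 0, 7, -15, 0, 0, 7, -15, 0, 0, 7, -15, 0]
}}

```text
time: 15.65
tcp_pos: [0.659, 0.1358, 0.2925]
ee_rot: [-0.0, 0.642, 0.767, -0.0]
contact_force: [-0.8, 0.5, -1.0]
gripper_width: -0.002
grip_force: 0.0
```

```bash
python3 s.py; python3 - <<'E'
from h import *
save('f_wrist',snapshot('wrist'))
for q,P in dict(pad=(.605,.122,.155),ball=(.6016,.1678,.159)).items(): print(q,proj('wrist',P))
r=tip_of('wrist','brake_pad'); print([(d['score'],d['location'][0]*560,d['location'][1]*420) for d in r])
E
```

```text
15.65 [0.659  0.1358 0.2925] [-0.7615  0.4967 -1.0298] [ 0.0306  0.0216 -0.0327]
pad [219.23013774 206.12605299]
ball [221.52523824 155.88797833]
[(0.76, 217.392, 202.01999999999998)]
```

View pics/f_wrist.png

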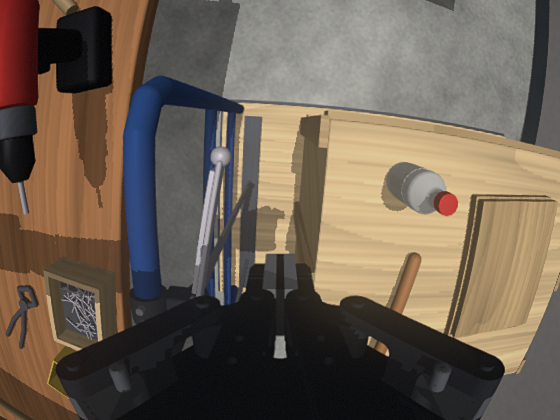

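The ball is at (221,156), matching the predicted rest position (221.5,155.9). The lever has sprung fully back, the hand is clear, and nothing else in view has moved.

```bash
python3 -c "
from plant import finish_job; print(finish_job())"
```

```text
the job is handed in; nothing more can be done
None
```

I pressed the brake lever to its stop with the finger backs, held it at about 11 N for over 2 s, and let it spring fully back; the hand is clear and the job is handed in at about 16 s (a first light touch sat on the blade's top edge, so I backed off and came in 11 mm higher).

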